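# Set the lean rest and stand a mould plate on it

## Task

The taller aluminium mould plate is to be sprayed with release agent at a 25 degree slope. First roll the knurled thumbwheel of the lean rest by its edge until the 5 is centred in its window; then take the taller plate out of the wooden stand and lean it, long side up, on the rest: foot set gently on the rubber deck close up to the foot of the slatted back, the face lying flat against the slats and centred on them, so that it stays there without sliding when let go. Leave the shorter plate in the stand and do not disturb the other things.

Things in the scene. Friction and masses are not known exactly. Their poses are not given: they have to be found in the camera images.
- lean_rest: Lean rest, fixed: grey base, black rubber deck (98 mm wide, top 12 mm above the counter), slatted aluminium back, thumbwheel unit on its right (-y). Origin: on the counter, mid deck width; +x from the open front (robot's side) to the back, z up. Faces the robot within 0.2 rad. Deck x = -51..41 mm. Small hinge ears, 26 mm high, at x = 14..30, y = +-44..49 mm.
- hinge_line (a point): Midpoint of the hinge line of the slatted back, on the deck surface (at 18, 0, 12 mm in the rest's frame, same axes). The front faces of the slats pass through this line at every setting; the plate's lower rear edge belongs on it.
- panel_face (a point): Point on the front face of the slatted back, mid-width, 40 mm up from the hinge line. x: square to the face, backwards; z: up along the slats. The back is 80 mm wide, 76 mm tall, 6 mm thick; it leans away from the robot 5 degrees for each digit of the wheel (upright at 0, 25 degrees from vertical at 5), driven by the wheel only.
- wheel_crown (a point): Highest point of the knurled black thumbwheel, mid-width (at -10, -68, 65 mm in the rest's frame, same axes; does not turn). Wheel: 54 mm diameter, 14 mm wide, axis along the rest's y, 38 mm above the counter. It stands out 2.5 mm above the grey hood of the digit drum on its right (-y) and 19 mm above the cheek on its left.
- rest_wheel (a joint): Thumbwheel angle, rad. Digit d (0 to 9) is centred in the window, which looks forwards and up, at d x 0.6283, so 5 at 3.142. Dragging the wheel's top towards the robot (-x of the rest) makes it grow. Stops just beyond 0 and 9; light even friction (about 1.3 N at the rim), no detents, stays where left. Starts between 0 and 2.4 digits.
- plate_stand: Wooden stand, fixed: 104 x 88 mm, 30 mm high, with two slots along its y at x = -30 and +30 mm, each 12.5 mm wide, 22 mm deep (slot floor 8 mm above the counter). Origin: centre of its underside; z up. The two mould plates stand upright in the slots, the tall one in either.
- tall_plate: The plate to lean: plain aluminium, 110 mm tall, 80 wide, 10 thick, about 0.24 kg. Origin: centre of its lower edge face; x through the thickness, y across the width, z up. At the start its x is along the stand's x; it stands 80 mm out of the slot and can be pinched across its thickness at the top edge. Either face may lie on the slats.
- short_plate: The other plate, to stay in the stand: as the tall one but 80 mm tall. Same axes.
- mould_b: Bystander: blue rubber mould block, 50 x 76 x 24 mm, origin under its centre.
- pliers: Bystander: flat-nosed pliers lying flat, 39 x 128 x 9 mm, long axis y, origin under the centre.
- spray_bottle: Bystander: spray bottle, 39 mm diameter, 131 mm high, origin under its centre.
- flux_jar: Bystander: small jar with a black lid, 41 mm diameter, 48 mm high, origin under its centre.

How it is judged:
On the way:
1. the wheel shows 5, centred in the window (value of joint rest_wheel between 2.97 and 3.31 rad), for 0.3 s.
At the end, for the whole second after the job is handed in: The wheel still shows 5 (within a quarter digit); the tall plate stands long side up on the deck, foot within 10 mm of the hinge line, flat on the slatted back within 4 degrees, square to it within 6 degrees, centred within 15 mm, at rest and let go (all of step 1 and angle between the x axis of tall_plate and the x axis of panel_face, either way round below 0.07 rad and angle between the y axis of tall_plate and the y axis of panel_face, either way round below 0.1 rad and angle between tall_plate's own z axis and vertical below 0.55 rad and x of tall_plate in the frame of hinge_line between -0.016 and 0.004 m and y of tall_plate in the frame of hinge_line between -0.015 and 0.015 m and z of tall_plate in the frame of hinge_line between -0.004 and 0.008 m and contact force between tall_plate and lean_rest above 0.5 N and linear speed of tall_plate below 0.01 m/s); the robot touches nothing.
It fails at once if the shorter plate is moved by more than 15 mm (distance of short_plate from where it was at the start of the episode above 0.015 m).
It fails at once if the tall plate is banged down on the rest (over 40 N) (contact force between tall_plate and lean_rest above 40 N).
It fails at once if a bystander is pushed or tipped (moved by more than 20 mm) (distance of any of mould_b, pliers, spray_bottle, flux_jar from where it was at the start of the episode above 0.02 m).
It also fails if it takes over 51 s, if anything falls off the work surface, if the arm or the gripper's body presses on something with over 40 N, if the wrist force passes 120 N, or if a joint passes its speed limit or range.

## Robot

A 6-joint arm with a two-finger parallel gripper is mounted at the origin on a cart in front of the work surface, level with it; the furniture and walls round the work are solid. World frame = base frame: x ahead of the robot, y to its left, z up, the work surface at z = 0. Lengths are in m, angles in rad, forces in N, time in s.
With the tool pointing down it reaches from about 0.35 to 0.8 m from the base axis. Payload 7.3 kg.
Tool frame: the origin (TCP) lies between the finger pads; the fingertips stand 25 mm ahead of it and the grasp point (between the pads) lies 6 mm ahead of it (r.tip_extent is the distance from the TCP to the fingertips, in m); z points along the fingers, y is the line along which they close (so a half turn about z gives the same grasp; the last joint's range is limited). The gripper opens to 85 mm and grips with 20 to 120 N. Pads are 22 mm wide; open, the fingers measure 114 mm over their backs; the gripper's body (76 mm by 85 mm) begins 54 mm behind the grasp point. The pads swing forward as they close: fully open they stand 13 mm farther back than shut.
Start: joints at [1.175, 0.342, 1.524, -0, 1.275, -0.146], TCP at [0.13, 0.509, 0.256] pointing down, gripper open.
Joint ranges: [-2.53, 2.53], [-0.77, 2.02], [0.04, 2.7], [-1, 4.14], [0.28, 2.66], [-3.11, 3.11]. Speed limits (rad/s): [2.57, 2.57, 3.14, 3.14, 3.14, 3.14].

## Interface

Orientations are given as a unit quaternion [x, y, z, w].
In Python, from workcell import r, command_gripper, optics gives the robot as it stands. The module is installed in compiled form; this text tells all that it offers. Calls block until the motion is done:
- r.reach(position, orientation): joint-space move of the TCP to a pose.
- r.move_straight(position, orientation=None, speed=0.15, max_force=None): straight line of the TCP; orientation=None keeps the orientation; speed is the mean speed in m/s. With max_force (N) it stops when the force on the tool has changed by that much, and returns True; else False.
- r.movej(angles): joint-space move.
- command_gripper(opening, force=None): finger opening in m; force is the grip in N (None keeps the last); returns when the fingers have stopped.
- r.hold(seconds).
- r.solve_ik(position, orientation): joint angles nearest the present ones, or None.
- r.read_state(): the state.
- optics.get_image(name): name is "scene" or "side" or "wrist"; returns (picture, depth): 480x640x3 uint8, red, green, blue; 480x640 float32, m along the optical axis (not along the pixel's ray), 0 where there is no reading.
- optics.camera_model(name): a dict with "K" (3x3 intrinsics, pixels), "R" (3x3) and "t" (3): a world point X has camera coordinates R X + t; the wrist camera has in their place "tool_from_camera" (4x4, takes a point from camera to tool coordinates, whose origin is the TCP and whose axes are the flange's). Camera axes: x right, y down, z forward; pixel columns grow to the right and rows downward; lengths in m; the calibration is good to about 2 mm. The wrist camera is an equidistant fisheye: a pixel r from the principal point sees the ray r / f radians off the axis. A picture is of the moment at which its call begins: read the wrist's pose just before it. camera_model takes no time and is no camera call.
A pose or a line that the arm cannot do raises r.PlanningError and nothing moves.
- r.finish_job(): hands the job in; it is judged then, once.
The state is a dict: "time_s": time; "joint_positions": joint angles; "dq": joint speeds; "tau": joint torques, N m; "eef_pos": TCP position; "eef_rot": TCP orientation; "contact_force": force on the tool from outside, world axes, zero at the start; "torque": the same for the moment, N m; "grip_width": finger opening in m; "grip_force": force on a finger pad.
Only numpy, scipy, OpenCV 4.12 (cv2) and the standard library are available. Lean on these libraries where they do the work, as an engineer would, in place of code of your own. Each camera call takes 0.05 s, during which the arm holds its last target. There are 200 camera calls.

## Working session

There is one attempt and no reset: what is moved stays moved. The work goes in short steps, each a Python script; the robot and the scene stay as the last script left them, time stands still between calls to the robot, and variables do not carry over. Pictures are saved under pics/ and viewed, at most 10 in all, crops included, and the job is handed in when it is done.

```bash
mkdir -p pics; cat > h.py <<'E'
import numpy as np, cv2
from workcell import r, command_gripper, optics
from scipy.spatial.transform import Rotation as Ro
def shot(n,f=None):
    im,d=optics.get_image(n); im=np.ascontiguousarray(im)
    if f: cv2.imwrite('pics/'+f,cv2.cvtColor(im,cv2.COLOR_RGB2BGR))
    return im,d,optics.camera_model(n)
def cloud(d,m):
    K=m['K'];v,u=np.mgrid[0:480,0:640]
    c=np.stack([(u-K[0,2])/K[0,0]*d,(v-K[1,2])/K[1,1]*d,d],-1)
    w=(c-m['t'])@m['R']; w[d==0]=np.nan
    return w
E
python3 - <<'E'
from h import *
for n in('scene','side'):
    im,d,m=shot(n,n+'0.png'); np.savez('/tmp/'+n,im=im,d=d)
    print(n,m['K'].tolist(),(-m['R'].T@m['t']).round(3),m['R'][2].round(2),(d>0).mean())
print(r.read_state()['time_s'],r.read_state()['eef_rot'],r.tip_extent)
E
```

```text
scene [[556.5949992212661, 0.0, 315.5350149394647], [0.0, 556.5949992212661, 235.16011048529757], [0.0, 0.0, 1.0]] [ 0.031 -0.339  0.421] [ 0.58  0.7  -0.42] 0.99611328125
side [[562.3482833702813, 0.0, 333.5750222189882], [0.0, 562.3482833702813, 240.79970143485866], [0.0, 0.0, 1.0]] [0.277 0.926 0.583] [ 0.27 -0.78 -0.57] 0.9959147135416667
0.1 [ 1.24592552e-01  9.92207754e-01 -6.62128824e-04 -1.76224715e-04] 0.025
```

View pics/scene0.png

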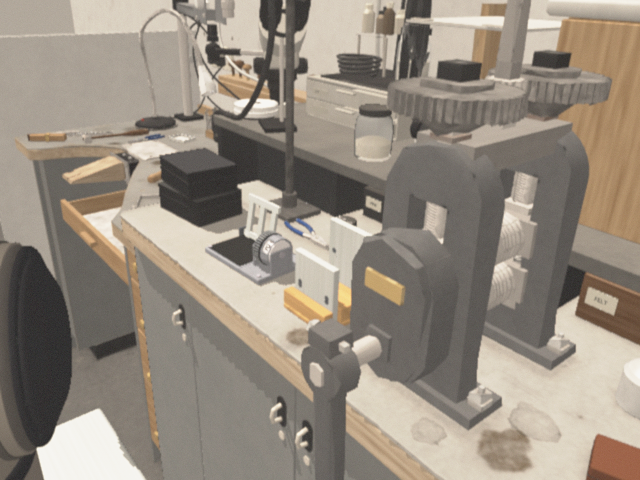

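View pics/side0.png

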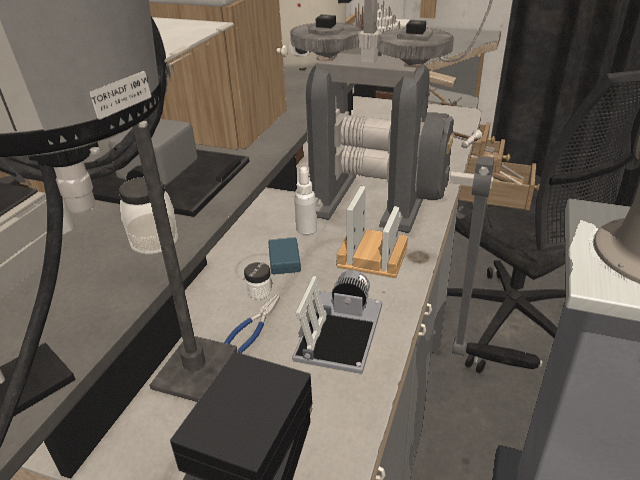

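The side view shows the rest at about (338,330), with its wheel at (350,288) and black deck at (337,342). The wooden stand is at (372,250), the tall plate at (356,222) in the rear slot and the short one at (391,240) in front. A lamp pole stands behind the rest at (185,330) and black boxes at (245,410). Next I'll measure these.

```bash
python3 - <<'E'
from h import *
def load(n):
    z=np.load('/tmp/'+n+'.npz'); m=optics.camera_model(n); return z['im'],z['d'],m,cloud(z['d'],m)
def rect(P):
    (c,s,a)=cv2.minAreaRect(P.astype(np.float32)); return np.round(c,4),np.round(s,4),round(a,2)
for n in('side','scene'):
    im,d,m,w=load(n); hsv=cv2.cvtColor(im,cv2.COLOR_RGB2HSV); H,S,V=cv2.split(hsv); X,Y,Z=np.moveaxis(w,-1,0)
    print(n)
    box=np.zeros(d.shape,bool)
    if n=='side': box[180:380,220:420]=1
    else: box[180:330,200:380]=1
    cnt=box&(abs(Z)<.008); print('counter z',np.nanmedian(Z[cnt]),cnt.sum())
    o=box&(S>110)&(H>8)&(H<25)&(abs(Z-.03)<.006); print('stand top',o.sum(),rect(w[o][:,:2]),np.median(Z[o]))
    k=box&(V<50)&(abs(Z-.012)<.007)
    nn,l,st,_=cv2.connectedComponentsWithStats(k.astype(np.uint8)); i=1+st[1:,4].argmax(); k=l==i
    print('deck',k.sum(),rect(w[k][:,:2]),np.median(Z[k]))
    c0=np.median(w[o],0)
    p=box&(S<60)&(Z>.04)&(Z<.14)&(np.hypot(X-c0[0],Y-c0[1])<.075)
    P=w[p]; print('plates',len(P),np.percentile(P,[1,50,99],axis=0).round(4).tolist())
    for a,b in((.1,.125),(.075,.095)):
        t=p&(Z>a)&(Z<b); 
        if t.sum()>10: print(a,t.sum(),rect(w[t][:,:2]))
    kw=box&(V<70)&(Z>.025)&(Z<.075); P=w[kw]; print('wheelish',len(P),np.percentile(P,[2,50,98],axis=0).round(4).tolist())
im=load('side')[0]; cv2.imwrite('pics/crop.png',cv2.cvtColor(cv2.resize(im[180:380,270:420],None,fx=3,fy=3,interpolation=2),4))
E
```

```text
side
counter z 0.00023245524216366028 20893
stand top 1155 (array([0.472 , 0.1598]), array([0.1026, 0.091 ]), 0.25) 0.029844711799791483
deck 2116 (array([0.4586, 0.3737]), array([0.0702, 0.0897]), 3.8) 0.012072079965401163
plates 1364 [[0.4375, 0.1201, 0.0411], [0.4979, 0.1735, 0.0816], [0.5068, 0.1995, 0.1193]]
0.1 315 (array([0.5024, 0.158 ]), array([0.0105, 0.0829]), 0.41)
0.075 425 (array([0.4722, 0.1578]), array([0.0699, 0.0845]), 0.4)
wheelish 882 [[0.4248, -0.0198, 0.0261], [0.4736, 0.3093, 0.0474], [0.6351, 0.321, 0.0716]]
scene
counter z 0.0010441509975799288 8770
stand top 699 (array([0.4583, 0.1547]), array([0.0858, 0.0755]), 89.21) 0.030460313347740027
deck 1 (array([0.5274, 0.5195]), array([0., 0.]), 0.0) 0.015533440321021658
plates 2380 [[0.438, 0.1165, 0.0407], [0.4404, 0.1526, 0.0738], [0.5014, 0.196, 0.1189]]
0.1 286 (array([0.5006, 0.149 ]), array([0.0063, 0.0461]), 0.23)
0.075 797 (array([0.4696, 0.1563]), array([0.0642, 0.081 ]), 0.13)
wheelish 2327 [[0.47, 0.38, 0.0257], [0.6905, 0.482, 0.0471], [0.7578, 0.5249, 0.0732]]
```

View pics/crop.png

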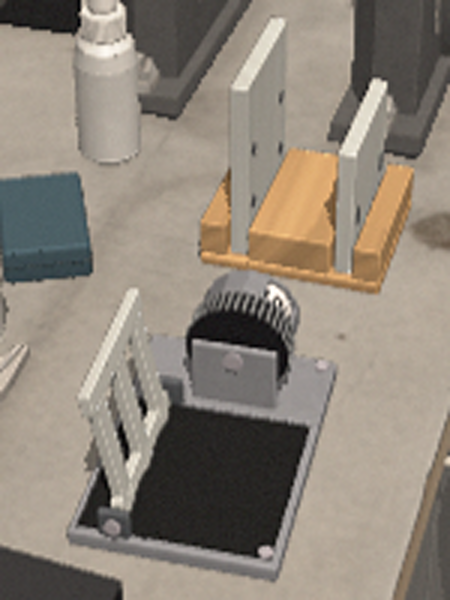

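The crop shows the slatted back at (125,390) leaning slightly, and the wheel at (245,310) with the digit window facing the robot. Next I'll fit the rest's pose from the deck, the slat plane and the wheel, and check IK for the tilted placing.

```bash
cat >> h.py <<'E'
def panel(n='side'):
    im,d,m=shot(n); w=cloud(d,m); X,Y,Z=np.moveaxis(w,-1,0)
    return panelfit(im,w)
def panelfit(im,w):
    # slat front faces: tilted plane through the hinge line
    X,Y,Z=np.moveaxis(w,-1,0)
    mk=(Z>.022)&(Z<.095)&(Y>.335)&(Y<.418)&(X>.465)&(X<.56)&(im.max(-1)>100)
    P=w[mk]; rng=np.random.default_rng(0); best=None
    for _ in range(500):
        a=P[rng.choice(len(P),3,False)]; nv=np.cross(a[1]-a[0],a[2]-a[0]); L=np.linalg.norm(nv)
        if L<1e-5: continue
        nv/=L
        if abs(nv[0])<.7: continue
        i=abs((P-a[0])@nv)<.0015
        if best is None or i.sum()>best.sum(): best=i
    Q=P[best]; c=Q.mean(0); nv=np.linalg.svd(Q-c)[2][2]; nv*=np.sign(nv[0])
    tilt=np.degrees(np.arcsin(-nv[2])); yaw=np.degrees(np.arctan2(nv[1],nv[0]))
    return dict(n=len(Q),tilt=tilt,digit=tilt/5,yaw=yaw,c=c,nv=nv,Q=Q)
E
python3 - <<'E'
from h import *
z=np.load('/tmp/side.npz'); m=optics.camera_model('side'); w=cloud(z['d'],m); im=z['im']
f=panelfit(im,w); Q=f.pop('Q'); print(f)
c,nv=f['c'],f['nv']
xh=c[0]-((0.012-c[2])*nv[2])/nv[0]; print('hinge x at panel mid y',xh,c[1], Q.min(0),Q.max(0))
X,Y,Z=np.moveaxis(w,-1,0)
# hood/wheel tops
t=(Z>.045)&(Z<.075)&(Y>.27)&(Y<.335)&(X>.40)&(X<.52); P=w[t]; print(len(P),np.percentile(P,[0,50,100],axis=0).round(4).tolist())
top=P[P[:,2]>.062]; print('crown pts',len(top),top.min(0),top.max(0),top.mean(0))
# base outline of the rest
b=(Z>.004)&(Z<.018)&(Y>.25)&(Y<.46)&(X>.38)&(X<.54); 
k,l,st,_=cv2.connectedComponentsWithStats(b.astype(np.uint8)); b=l==1+st[1:,4].argmax()
print('base',cv2.minAreaRect(w[b][:,:2].astype(np.float32)))
k=(im.max(-1)<50)&(abs(Z-.012)<.007)&b; print('deck',cv2.boxPoints(cv2.minAreaRect(w[k][:,:2].astype(np.float32))).round(4).tolist())
for yd in(0,3.8,-3.8):
  for s in(1,-1):
    for tl in(0,25):
      R=Ro.from_euler('z',yd,degrees=True)*Ro.from_euler('y',tl,degrees=True)*Ro.from_matrix(np.array([[0,s,0],[s,0,0],[0,0,-1]]))
      q=r.solve_ik([xh+.05,.37,.12],R.as_quat()); print(yd,s,tl,None if q is None else np.round(q,2))
# obstacles above the counter near the arm
ob=(Z>.15)&(X>.3)&(X<.9)&(Y>.0)&(Y<.6); P=w[ob]; print('tall',len(P))
for xx in np.arange(.3,.9,.1):
  s=P[(P[:,0]>xx)&(P[:,0]<=xx+.1)]
  if len(s): print(round(xx,1),len(s),s.min(0).round(2),s.max(0).round(2))
E
```

```text
{'n': 704, 'tilt': np.float64(10.967705851834578), 'digit': np.float64(2.193541170366916), 'yaw': np.float64(3.3964916196276262), 'c': array([0.50181722, 0.37895598, 0.0588026 ]), 'nv': array([ 0.98001012,  0.05816311, -0.19025568])}
hinge x at panel mid y 0.49273112794116 0.3789559817364365 [0.49224474 0.33606717 0.02211808] [0.51068225 0.41725325 0.08814339]
700 [[0.4429, 0.2735, 0.045], [0.4666, 0.3076, 0.0573], [0.4937, 0.3222, 0.0666]]
crown pts 171 [0.45666711 0.27756727 0.0620323 ] [0.48176671 0.31391337 0.06655978] [0.4689152  0.29920546 0.06353799]
base ((0.4712533950805664, 0.34904152154922485), (0.10052063316106796, 0.15128302574157715), 3.7452480792999268)
deck [[0.4205000102519989, 0.41679999232292175], [0.42669999599456787, 0.3264999985694885], [0.517799973487854, 0.3328000009059906], [0.5116000175476074, 0.42309999465942383]]
0 1 0 [ 0.48  0.7   1.3  -0.    1.14  0.48]
0 1 25 [0.41 0.92 0.92 0.17 1.7  0.4 ]
0 -1 0 [ 0.48  0.7   1.3  -0.    1.14 -2.66]
0 -1 25 [ 0.41  0.92  0.92  0.17  1.7  -2.75]
3.8 1 0 [ 0.48  0.7   1.3  -0.    1.14  0.42]
3.8 1 25 [0.42 0.93 0.9  0.15 1.72 0.34]
3.8 -1 0 [ 0.48  0.7   1.3  -0.    1.14 -2.73]
3.8 -1 25 [ 0.42  0.93  0.9   0.15  1.72 -2.8 ]
-3.8 1 0 [ 0.48  0.7   1.3  -0.    1.14  0.55]
-3.8 1 25 [0.4  0.91 0.94 0.19 1.68 0.45]
-3.8 -1 0 [ 0.48  0.7   1.3  -0.    1.14 -2.59]
-3.8 -1 25 [ 0.4   0.91  0.94  0.19  1.68 -2.69]
tall 36162
0.3 395 [0.38 0.   0.15] [0.4  0.03 0.33]
0.4 4560 [0.4  0.   0.15] [0.5  0.05 0.34]
0.5 3936 [0.5  0.   0.15] [0.6  0.6  0.51]
0.6 5609 [0.6  0.   0.15] [0.68 0.6  0.37]
0.7 10839 [0.7  0.   0.15] [0.8  0.41 0.42]
0.8 10823 [0.8  0.05 0.15] [0.9  0.53 0.39]
```

```bash
cat >> h.py <<'E'
YAW=3.75
RZ=Ro.from_euler('z',YAW,degrees=True)
O=np.array([.4742,.3755,0.])
D0=Ro.from_matrix(np.array([[0,1,0],[1,0,0],[0,0,-1.]]))   # tool down, closing along x
W=lambda p:O+RZ.apply(p)          # rest frame -> world
QR=(RZ*D0).as_quat()
F=lambda:r.read_state()['contact_force'].round(2) if hasattr(r.read_state()['contact_force'],'round') else np.round(r.read_state()['contact_force'],2)
E
python3 - <<'E'
from h import *
z=np.load('/tmp/side.npz'); m=optics.camera_model('side'); w=cloud(z['d'],m)
X,Y,Z=np.moveaxis(w,-1,0); f=panelfit(z['im'],w)
on=(abs((w-f['c'])@f['nv'])<.002)&(Z>.03)&(Z<.09)&(Y>.30)&(Y<.45)&(z['im'].max(-1)>100)
P=RZ.inv().apply(w[on]-O); print('panel y in rest',np.percentile(P[:,1],[0,2,5,95,98,100]).round(4))
command_gripper(0.0,30)
a=W([.002,-.065,.120]); r.reach(a,QR)
im,d,_=shot('wrist','w1.png')
print(r.move_straight(W([.002,-.065,.084]),speed=.03,max_force=3)); s=r.read_state(); print(s['eef_pos'],F(),s['time_s'])
p=np.array(s['eef_pos']); p[2]-=.0005; r.move_straight(p,speed=.02); print(r.read_state()['eef_pos'],F())
E
```

```text
panel y in rest [-0.0416 -0.0379 -0.0354  0.0344  0.0369  0.0395]
True
[0.4807504  0.31070407 0.08921944] [ 0.12 -0.37  4.08] 3.425
[0.48113499 0.31078016 0.08905941] [ 0.75 -0.92  5.23]
```

View pics/w1.png

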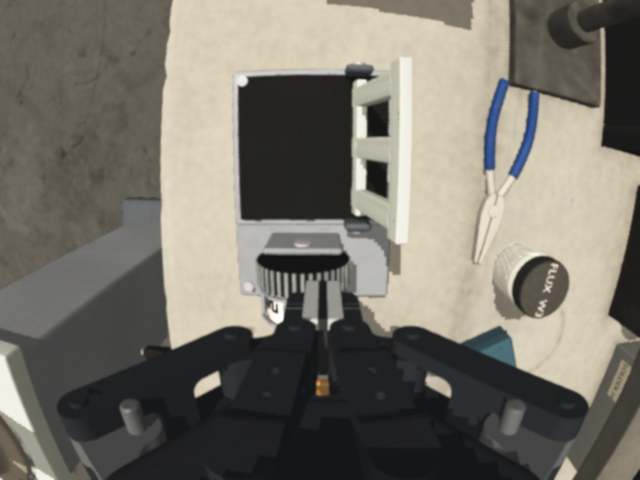

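The wrist view shows the rest squared to the tool, the fingertips over the wheel at (320,285) and about a 2 in the window at (275,308). The plane fit gave 2.2 digits, so they agree. Contact height is right, so I'll drag now.

```bash
cat >> h.py <<'E'
def stroke(x0,L,dz=-.0005):
    """drag the crown from rest x0 by L towards the robot, tip pressed on it"""
    r.move_straight(W([x0,-.065,.100]),QR,speed=.12)
    print('touch',r.move_straight(W([x0,-.065,.084]),speed=.03,max_force=3))
    drag(L,dz)
def drag(L,dz=-.0005):
    p=np.array(r.read_state()['eef_pos'])
    p[2]+=dz; p+=RZ.apply([-L,0,0]); r.move_straight(p,speed=.03); print('end',np.round(r.read_state()['eef_pos'],4),F())
    p=np.array(r.read_state()['eef_pos']); p[2]+=.03; r.move_straight(p,speed=.12)
E
python3 - <<'E'
from h import *
drag(.022,-.0003)
f=panel(); print(f['digit'],f['yaw'],f['n'],r.read_state()['time_s'])
E
```

```text
end [0.4593 0.3094 0.0894] [-1.3  -1.58  8.83]
3.479216223556685 3.6579884997751955 777 5.0
```

```bash
python3 - <<'E'
from h import *
stroke(.002,.022)
f=panel(); print(f['digit'],f['n'])
L=(5-f['digit'])*.6283*.027; print(L)
if .001<L<.02: stroke(-.010+L/2+.004,L)
r.move_straight(W([-.03,-.065,.16]),speed=.15)
fs=[panel() for _ in range(2)]; print([(x['digit'],x['yaw'],x['n']) for x in fs])
f=fs[0]; xh=f['c'][0]-((0.012-f['c'][2])*f['nv'][2])/f['nv'][0]; print('hinge',xh,f['c'])
r.reach(W([-.06,-.075,.20]),(RZ*D0).as_quat())
im,d,m=shot('wrist'); cv2.imwrite('pics/w2.png',cv2.cvtColor(cv2.resize(im[200:400,180:460],None,fx=2.5,fy=2.5,interpolation=2),4))
im,d,m=shot('scene'); cv2.imwrite('pics/s2.png',cv2.cvtColor(cv2.resize(im[180:300,200:360],None,fx=5,fy=5,interpolation=2),4))
print(r.read_state()['time_s'])
E
```

```text
touch True
end [0.459  0.3096 0.0894] [-0.6  -1.71  7.7 ]
4.683316949545629 843
0.00537224293621299
touch True
end [0.4703 0.3104 0.0899] [ 0.3  -0.13  6.28]
[(np.float64(4.957179917162918), np.float64(3.458272396800788), 861), (np.float64(4.89577350317765), np.float64(3.6894602157632272), 866)]
hinge 0.4926407492538103 [0.51245806 0.3784027  0.05483817]
9.6
```

View pics/s2.png

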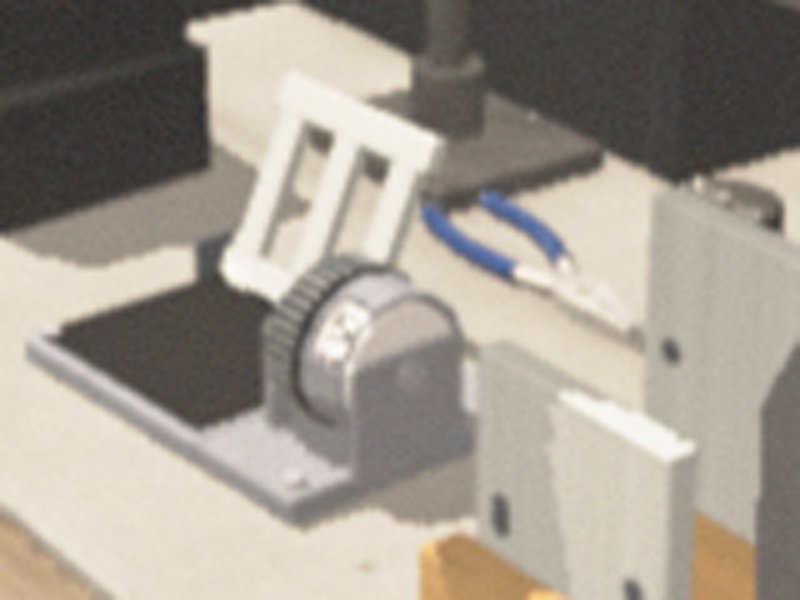

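The scene crop shows the digit window at (340,335), too blurred to read, with the back clearly leaning. I'll check the digit in the wrist crop.

View pics/w2.png

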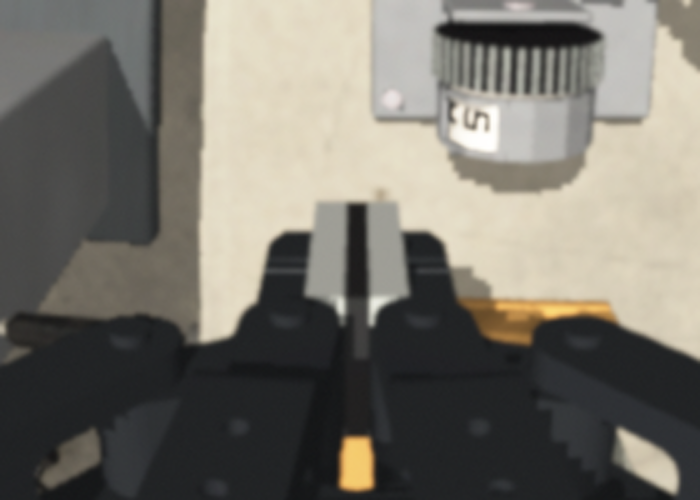

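```bash
python3 - <<'E'
from h import *
m=optics.camera_model('wrist'); s=r.read_state(); T=m['tool_from_camera']; K=m['K']
Rt=Ro.from_quat(s['eef_rot']); 
def px(Pw):
    c=T[:3,:3].T@(Rt.inv().apply(Pw-np.array(s['eef_pos']))-T[:3,3]); th=np.arctan2(np.hypot(c[0],c[1]),c[2]); ph=np.arctan2(c[1],c[0])
    return K[0,2]+K[0,0]*th*np.cos(ph),K[1,2]+K[1,1]*th*np.sin(ph)
for a in range(-20,100,10):
    t=np.radians(a); u,v=px(W([-.010-.0245*np.sin(t),-.085,.038+.0245*np.cos(t)])); print(a,round((u-180)*2.5),round((v-200)*2.5))
fs=[panel()['digit'] for _ in range(6)]; print(np.round(fs,2),np.mean(fs),s['time_s'])
E
```

```text
-20 558 116
-10 544 117
0 530 118
10 516 117
20 501 116
30 487 114
40 474 112
50 463 109
60 453 106
70 446 103
80 441 99
90 439 96
[4.98 4.98 4.98 4.95 4.98 4.93] 4.966913502213128 9.6
```

The wrist crop shows the 5 in the window at (478,120). The window spans x = 447..500, so the 5 is slightly low (about 4.85), while the slat plane says 4.96. I'll nudge it about 1.5 mm and then grasp the tall plate.

```bash
python3 - <<'E'
from h import *
stroke(-.006,.0018)
r.move_straight(W([-.04,-.065,.18]),speed=.2)
print(np.mean([panel()['digit'] for _ in range(5)]))
im,d,m=shot('side'); w=cloud(d,m); X,Y,Z=np.moveaxis(w,-1,0)
t=(Z>.1)&(Z<.118)&(abs(X-.502)<.03)&(abs(Y-.158)<.06); c,s,a=cv2.minAreaRect(w[t][:,:2].astype(np.float32)); print('tall',c,s,a)
q=D0.as_quat()
command_gripper(.05)
r.reach([.502,.158,.19],q)
im,d,m=shot('wrist','w3.png')
print(r.read_state()['time_s'])
E
```

```text
touch True
end [0.4718 0.3104 0.0899] [ 1.72 -0.91  5.56]
4.997345341440239
tall (0.4981254041194916, 0.1850496083498001) (0.030371496453881264, 0.0096582667902112) 70.53321838378906
14.1417
```

View pics/w3.png

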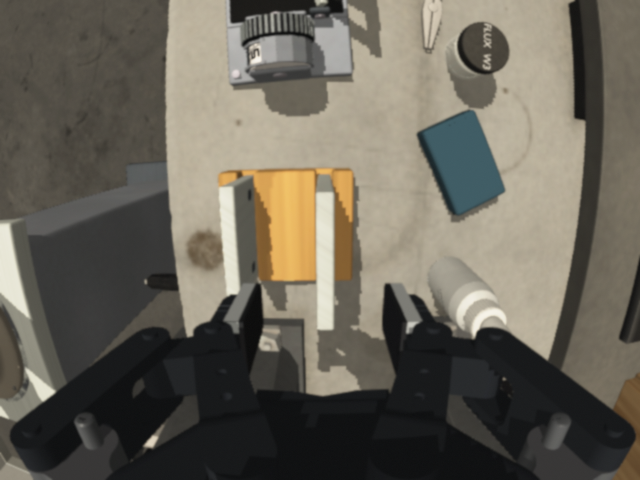

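The wrist view shows the tall plate's top edge at (325,250), midway between the open fingers at (240,310) and (400,310), with the short plate at (238,220) clear on the left. I'll grasp it, lift it, and check where the lamp pole is before the tilted approach.

```bash
python3 - <<'E'
from h import *
z=np.load('/tmp/side.npz'); m=optics.camera_model('side'); w=cloud(z['d'],m); X,Y,Z=np.moveaxis(w,-1,0)
for a in np.arange(.05,.5,.075):
    t=(Z>a)&(Z<a+.075)&(X>.45)&(X<.72)&(Y>.36)&(Y<.65)
    if a<.1: t&=X>.57
    P=w[t]
    if len(P): print(round(a,3),len(P),np.percentile(P,[1,99],axis=0)[:,:2].round(3).tolist())
print(r.move_straight([.5022,.158,.120],speed=.08,max_force=8),F())
command_gripper(0.0,60); s=r.read_state(); print(s['grip_width'],s['grip_force'],s['eef_pos'],F())
r.move_straight([.5022,.158,.165],speed=.06); print(F())
r.move_straight([.5022,.158,.25],speed=.15); s=r.read_state(); print(s['grip_width'],F(),s['time_s'])
zp=np.array([np.sin(np.radians(25)),0,np.cos(np.radians(25))])
Rt=RZ*Ro.from_euler('y',25,degrees=True)*D0
t=W(np.array([.018-.0045,0,.0141])+.112*zp+.06*zp); print(t,r.solve_ik(t,Rt.as_quat()))
E
```

```text
0.05 9860 [[0.63, 0.366], [0.719, 0.648]]
0.125 1805 [[0.629, 0.361], [0.719, 0.649]]
0.2 2105 [[0.629, 0.477], [0.684, 0.649]]
0.275 2220 [[0.629, 0.477], [0.676, 0.605]]
0.35 2659 [[0.536, 0.48], [0.669, 0.645]]
0.425 6081 [[0.513, 0.585], [0.528, 0.65]]
False [ 1.15 -0.48  0.21]
0.008696515322119309 59.91535484790802 [0.50265838 0.15807107 0.1205013 ] [1.47 0.38 2.8 ]
[-0.53  0.08 -3.29]
0.008488056396429002 [ 0.56 -0.61 -3.01] 17.225
[0.5602058  0.38113712 0.16998494] [0.4210926  0.94220028 0.74183478 0.15443322 1.86630314 0.37002447]
```

```bash
cat >> h.py <<'E'
A=np.radians(25); zp=np.array([np.sin(A),0,np.cos(A)]); xp=np.array([np.cos(A),0,-np.sin(A)])
RT=RZ*Ro.from_euler('y',25,degrees=True)*D0; QT=RT.as_quat()
H=np.array([.018,0,.012])
def T(gap,up,dy=0): # TCP for plate with rear face 'gap' ahead of slats and foot 'up' along slats
    return W(H-(.005+gap)*xp+(.1125+up)*zp+np.array([0,dy,0]))
E
python3 - <<'E'
from h import *
r.reach(T(.03,.10),QT)
r.move_straight(T(.012,.03),QT,speed=.1)
print(F(),r.read_state()['time_s'])
im,d,m=shot('side'); w=cloud(d,m); cv2.imwrite('pics/s4.png',cv2.cvtColor(cv2.resize(im[160:400,220:460],None,fx=2.5,fy=2.5,interpolation=2),4))
E
```

```text
[ 0.44  0.28 -2.26] 19.0167
```

View pics/s4.png

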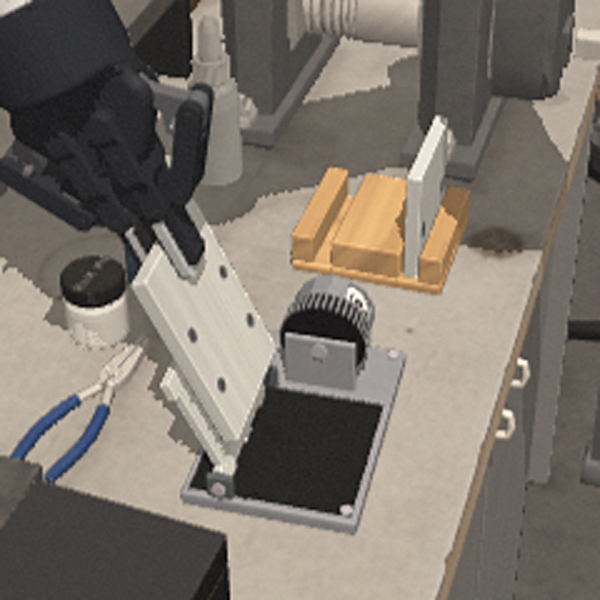

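The picture shows the plate held at about the right tilt above the deck. Its face is at (205,330), parallel to the slats at (195,420), with nothing touching. I'll measure it in the rest frame and then lower it.

```bash
cat >> h.py <<'E'
def plate(cx):
    """front-face fit of the leaning plate in rest frame; cx = expected TCP"""
    im,d,m=shot('side'); w=cloud(d,m); P=RZ.inv().apply(w.reshape(-1,3)-O); b=im.max(-1).ravel()>90
    nx=P@xp; h0=H@xp
    rel=P-H; g=rel@xp; u=rel@zp
    k=b&(g<-.003)&(g>-.035)&(u>.035)&(u<.085)&(abs(P[:,1])<.06)
    Q=P[k]
    for _ in range(4):
        c=np.median(Q,0) if _==0 else Q.mean(0); n=np.linalg.svd(Q-Q.mean(0))[2][2]; e=(Q-Q.mean(0))@n; Q=Q[abs(e)<max(.002,1.5*e.std())]
    n*=np.sign(n[0]); c=Q.mean(0)
    k=b&(abs((P-c)@n)<.002)&(abs(P[:,1])<.07)&(u>-.02)&(u<.2); f=P[k]; uu=(f-H)@zp
    mid=f[(uu>.04)&(uu<.075)]
    return dict(n=len(Q),tilt=np.degrees(np.arcsin(-n[2])),yaw=np.degrees(np.arctan2(n[1],n[0])),front_gap=((c-H)@xp).round(4),
       y=np.percentile(mid[:,1],[1,99]).round(4),u=np.percentile(uu,[.5,99.5]).round(4))
E
python3 - <<'E'
from h import *
print(plate(0))
r.move_straight(T(.004,.004),QT,speed=.05); print(F(),plate(0))
print(r.read_state()['time_s'])
E
```

```text
{'n': 1036, 'tilt': np.float64(24.79625927609269), 'yaw': np.float64(-0.15542132939953002), 'front_gap': np.float64(-0.0217), 'y': array([-0.0388,  0.0404]), 'u': array([-0.0139,  0.1415])}
[ 0.93 -0.33 -2.27] {'n': 1039, 'tilt': np.float64(24.83158117403044), 'yaw': np.float64(-0.09371225989784068), 'front_gap': np.float64(-0.0139), 'y': array([-0.0391,  0.0395]), 'u': array([-0.0193,  0.1148])}
19.8583
```

```bash
python3 - <<'E'
from h import *
print(r.move_straight(T(.0015,.001),speed=.03,max_force=4),F())
print(r.move_straight(T(-.002,.001),speed=.02,max_force=4),F())
p=np.array(r.read_state()['eef_pos'])
print(r.move_straight(p-.005*RZ.apply(zp),speed=.02,max_force=4),F())
print(plate(0), (RZ.inv().apply(np.array(r.read_state()['eef_pos'])-O)-H)@np.c_[xp,zp])
print(r.read_state()['time_s'])
E
```

```text
False [-1.27  0.1  -2.62]
True [0.18 1.09 4.06]
True [0.07 0.02 5.27]
{'n': 1027, 'tilt': np.float64(25.145425875985826), 'yaw': np.float64(-0.10158911929795933), 'front_gap': np.float64(-0.0095), 'y': array([-0.0391,  0.0397]), 'u': array([-0.0181,  0.1105])} [-0.00423993  0.11254374]
20.6333
```

```bash
python3 - <<'E'
from h import *
command_gripper(.022); print(plate(0),F())
p=np.array(r.read_state()['eef_pos'])
r.move_straight(p+.06*RZ.apply(zp),speed=.08)
r.move_straight(p+.12*RZ.apply(zp),speed=.15)
r.hold(.3); print(plate(0)); print(F(),r.read_state()['time_s'])
im,d,m=shot('side'); cv2.imwrite('pics/s5.png',cv2.cvtColor(cv2.resize(im[160:400,220:460],None,fx=2.5,fy=2.5,interpolation=2),4))
E
```

```text
{'n': 955, 'tilt': np.float64(25.337642710974716), 'yaw': np.float64(-0.2821895873824973), 'front_gap': np.float64(-0.0093), 'y': array([-0.0392,  0.0399]), 'u': array([-0.0184,  0.1105])} [0.03 0.37 0.55]
{'n': 1047, 'tilt': np.float64(25.35943053071025), 'yaw': np.float64(-0.256661090107617), 'front_gap': np.float64(-0.0092), 'y': array([-0.0386,  0.0398]), 'u': array([-0.0183,  0.1105])}
[ 0.4  -0.42  0.94] 22.7667
```

View pics/s5.png

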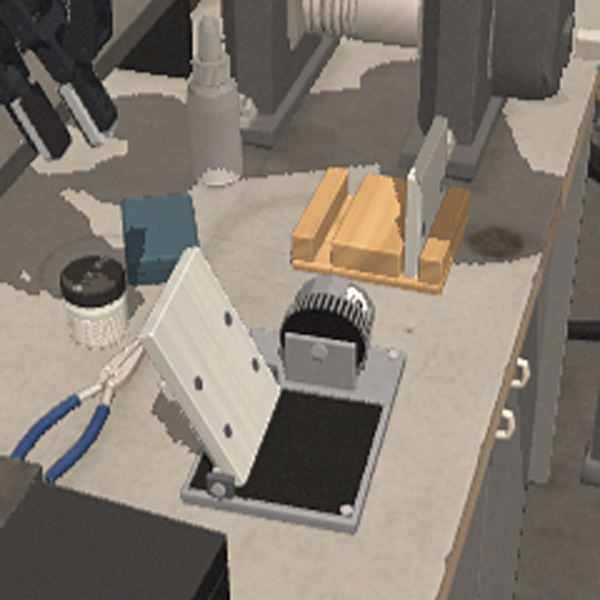

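The plate leans flat and centred on the slats at (215,370), with its foot at the hinge. The gripper is clear at (50,110), and the short plate and the other things look undisturbed. Handing in.

```bash
python3 -c "
from h import *
print(r.finish_job())"
```

```text
the job is handed in; nothing more can be done
None
```

I set the wheel to 5 (about 5.0 by the slat angle) and leaned the tall plate on the rest at about 25°, flat and centred with its foot at the hinge line. I let it go and handed the job in at about 23 s; no verdict came back.

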